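Vent the set candle moulds in order

ROBOT

A 6-joint arm with a two-finger parallel gripper is mounted at the origin on the work surface. World frame = base frame: x ahead of the robot, y to its left, z up, the work surface at z = 0. Lengths are in mm, angles in degrees, forces in N, time in s.
With the tool pointing down it reaches from about 350 to 850 mm from the base axis. Payload 8.1 kg.
Tool frame: the origin (TCP) lies on the centre line of the jaws, within the pads' length; the fingertips stand 19 mm ahead of it and the grasp point (between the pads) is the TCP; z points along the fingers, y is the direction in which the jaws open and shut (so a half turn about z gives the same grasp; the last joint's range is limited). The gripper opens to 85 mm and grips with 20 to 120 N. Pads are 22 mm wide; open, the fingers measure 114 mm over their backs; the gripper's body (76 mm by 85 mm) begins 54 mm behind the grasp point. The pads swing forward as they close: fully open they stand 13 mm farther back than shut.
Start: joints at [-78.518, 7.471, 85.268, -0, 87.261, -4.893], TCP at [169.175, -575.661, 250.292] pointing down, gripper open.
Joint ranges: [-169.43, 169.43], [-51.17, 129.36], [1.28, 143.12], [-76.62, 256.62], [0, 156.53], [-152.29, 152.29]. Speed limits (degrees/s): [136.94, 136.94, 159.86, 180, 180, 180].

INTERFACE

Orientations are given as [roll, pitch, yaw] about the fixed x, y, z axes, in that order (R = Rz(yaw) Ry(pitch) Rx(roll)).
In Python, from bench import r, viewer gives the robot as it stands.
- The arm moves only by the tool carry_out, never from a script. Its argument "commands" is a list that holds one entry, the list of rows, each a list of 7 numbers: the finger opening in mm, from 0 to 85.4, then the shift along the tool's x, y, z in mm, then the turn, a rotation vector about the tool's x, y, z in degrees. A call has 1 to 5 rows; each row is the pose to reach, as a shift and turn from the pose commanded when the call began, along the tool's axes at that moment; what a row does not reach only later rows make up. A row lasts 1/8 s, in which the tool goes at most 62.5 mm and 10.7 degrees, less where a joint would pass 70% of its speed; a pose out of reach is approached as far as the arm can. A call with a gripper value outside its range is refused whole. The fingers move at their own pace and stop on an object; "grip_force" is the grip in N (left out, the last holds). Time passes only in rows, so rows that repeat a pose let the fingers close. It gives the time, the measured TCP pose, the force and the opening at its end, in the units of the state.
- r.sense(): the state, without advancing time (a new reading comes with each control period).
- viewer.snapshot(name): name is "side" or "top"; returns the picture (400x640x3 uint8, red, green, blue); there is no depth.
- viewer.calibration(name): a dict with "camera_matrix" (3x3 intrinsics, pixels), "rvec" (rotation vector, rad) and "tvec" (3), from world to camera coordinates, as OpenCV has them. Camera axes: x right, y down, z forward; pixel columns grow to the right and rows downward; lengths in mm; the calibration is good to about 2 mm. A picture is of the moment at which its call begins. calibration takes no time and is no camera call.
- r.hand_in(): hands the job in, once; it reports no verdict.
The state is a dict: "time": time; "joint_pos": joint angles; "qd": joint speeds; "joint_efforts": joint torques, N m; "tool_pos": TCP position; "tcp_rot": TCP orientation; "ft_force": force on the tool from outside, world axes, zero at the start; "wrist_torque": the same for the moment, N m; "finger_gap": finger opening in mm.
Only numpy, scipy, OpenCV 4.12 (cv2) and the standard library are available. Lean on these libraries where they do the work, as an engineer would, in place of code of your own. Each camera call takes 0.05 s, during which the arm holds its last target. There are 200 camera calls.

TASK

The candles in the three closed aluminium moulds have set, so open their vents: with a fingertip gently press the round vent plunger on top of each mould all the way down, first on the shortest mould, then on the middle-height one, then on the tallest. Press lightly, and do not lift, shove or tip the moulds; leave the candle, jar and stamp where they stand.

Things in the scene. Friction and masses are not known exactly. Their poses are not given: they have to be found in the camera images.
- mould_short: The shortest of three loose, closed, bare aluminium cylindrical candle moulds standing upright on the bench: 60 mm diameter (64 mm at the lid rim), lid top 95 mm above the bench, 780 g give or take 20 %. Origin: centre of its underside, z up.
- vent_short_top (a point): Centre of the top face of that mould's vent plunger, a steel mushroom button 24 mm in diameter (head 5 mm thick) on a slim stem in the middle of the lid. Raised, its top is 24 mm above the lid, 119 mm above the bench; this point goes down with it and ends, when pushed down and let go, 10 mm lower.
- vent_short (a joint): How far that plunger's stem is down, in m: 0 raised, 0.010 fully down (a stop). It slides against 2.5 N of friction and stays where left. The head is sprung on the stem (1.8 N/mm, 6 mm of give): it sinks 1.4 mm before the stem moves, and past the stop gives another 4.6 mm (to 11 N) before it is hard. Pushing the head 13 mm down, or until 5 to 6 N is felt, at 30 mm/s or slower, sets it fully down.
- mould_middle: The middle-height of three loose, closed, bare aluminium cylindrical candle moulds standing upright on the bench: 60 mm diameter (64 mm at the lid rim), lid top 120 mm above the bench, 880 g give or take 20 %. Origin: centre of its underside, z up.
- vent_middle_top (a point): Centre of the top face of that mould's vent plunger, a steel mushroom button 24 mm in diameter (head 5 mm thick) on a slim stem in the middle of the lid. Raised, its top is 24 mm above the lid, 144 mm above the bench; this point goes down with it and ends, when pushed down and let go, 10 mm lower.
- vent_middle (a joint): How far that plunger's stem is down, in m: 0 raised, 0.010 fully down (a stop). It slides against 2.5 N of friction and stays where left. The head is sprung on the stem (1.8 N/mm, 6 mm of give): it sinks 1.4 mm before the stem moves, and past the stop gives another 4.6 mm (to 11 N) before it is hard. Pushing the head 13 mm down, or until 5 to 6 N is felt, at 30 mm/s or slower, sets it fully down.
- mould_tall: The tallest of three loose, closed, bare aluminium cylindrical candle moulds standing upright on the bench: 60 mm diameter (64 mm at the lid rim), lid top 145 mm above the bench, 980 g give or take 20 %. Origin: centre of its underside, z up.
- vent_tall_top (a point): Centre of the top face of that mould's vent plunger, a steel mushroom button 24 mm in diameter (head 5 mm thick) on a slim stem in the middle of the lid. Raised, its top is 24 mm above the lid, 169 mm above the bench; this point goes down with it and ends, when pushed down and let go, 10 mm lower.
- vent_tall (a joint): How far that plunger's stem is down, in m: 0 raised, 0.010 fully down (a stop). It slides against 2.5 N of friction and stays where left. The head is sprung on the stem (1.8 N/mm, 6 mm of give): it sinks 1.4 mm before the stem moves, and past the stop gives another 4.6 mm (to 11 N) before it is hard. Pushing the head 13 mm down, or until 5 to 6 N is felt, at 30 mm/s or slower, sets it fully down.
- candle: Bystander: cream pillar candle with a domed top, 74 mm diameter, 83 mm high plus wick, loose. Origin: centre of its underside.
- jar: Bystander: filled amber glass candle jar, 68 mm diameter, 75 mm high, loose. Origin: centre of its underside.
- stamp: Bystander: small turned wooden hand stamp, 40 mm diameter at the foot, 78 mm high, loose, standing between two moulds. Origin: centre of its underside.
Mind the look-alikes: they are no part of the job. What is shaped like the mould_middle but orange or pink is not meant.

How it is judged:
By the outcome, as a careful person would: the job done as asked, in the order asked, and still so for the second after the job is handed in, with the robot touching nothing.
It also fails if it takes over 50 s, if anything falls off the work surface, if the arm or the gripper's body presses on something with over 40 N, if the wrist force passes 120 N, or if a joint passes its speed limit or range.

## Working session

There is one attempt and no reset: what is moved stays moved. The work goes in short steps, Python scripts to look and compute and a tool call to move; the robot and the scene stay as the last step left them, time stands still between calls to the robot, and variables do not carry over. Pictures are saved under pics/ and viewed, about 8 in all and at most 12, crops included, and the job is handed in when it is done.

Besides the shell and the picture viewer there is one more tool, called as name([rows], argument=value, ...), one row to a line, values as JSON. carry_out: Moves the arm, as the interface text tells. Its arguments: {"type":"object","properties":{"commands":{"type":"array","items":{"type":"array","items":{"type":"array","items":{"type":"number"}}}},"grip_force":{"type":"number"}},"required":["commands"]}

```bash
mkdir -p pics
python3 - <<'E'
from bench import r, viewer
import cv2
for n in("top","side"):
    cv2.imwrite(f"pics/{n}0.png",viewer.snapshot(n)[:,:,::-1])
    c=viewer.calibration(n);print(n,c)
s=r.sense();print(s)
E
```

```text
top {'camera_matrix': array([[395.4693614 ,   0.        , 317.81235446],
       [  0.        , 395.4693614 , 203.60260634],
       [  0.        ,   0.        ,   1.        ]]), 'rvec': array([ 2.18765389, -2.14135973,  0.09477513]), 'tvec': array([ -1.68948208, 598.76414554, 855.27099601])}
side {'camera_matrix': array([[435.43006012,   0.        , 317.9401608 ],
       [  0.        , 435.43006012, 198.98340367],
       [  0.        ,   0.        ,   1.        ]]), 'rvec': array([ 2.07789282, -0.25747371,  0.12333059]), 'tvec': array([-574.68697309,  194.56764109, 1010.78256075])}
{'time': 0.1, 'joint_pos': array([-7.85172582e+01,  7.51002375e+00,  8.53259784e+01,  2.22419814e-03,
        8.72620399e+01, -4.89310799e+00]), 'qd': array([-0.11914444, -0.04799159, -0.19423516,  0.01544642,  0.0727272 ,
        0.01499458]), 'joint_efforts': array([ 1.06153442e-03, -5.70950961e+01, -5.01941192e+01, -1.59488231e-04,
        8.13835912e-03, -1.64522262e-07]), 'tool_pos': array([ 169.09928158, -575.17312931,  249.32904096]), 'tcp_rot': array([-1.79902505e+02, -1.05760791e-02,  1.63757327e+01]), 'ft_force': array([-0.90008122, -0.66481107,  0.42181801]), 'wrist_torque': array([ 0.02913965, -0.0555035 ,  0.02207612]), 'finger_gap': 85.51136648049484}
```

View pics/top0.png

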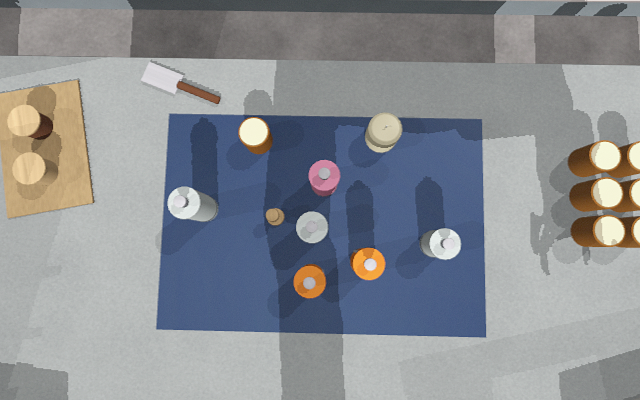

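View pics/side0.png

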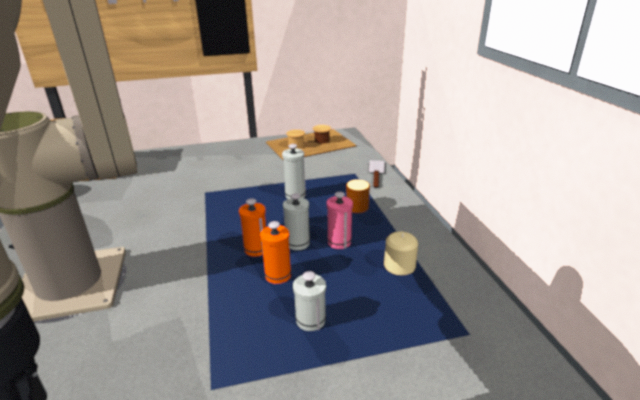

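The top view shows three silvery moulds: left (183,202), centre (312,227) in shadow, and right (445,243). Two orange moulds and one pink one are look-alikes. In the side view the silvery moulds' buttons are at about (293,149), (296,189) and (309,277). I'll enlarge both views to get the button centres.

Run:
```python
import cv2,numpy as np
t=cv2.imread("pics/top0.png");s=cv2.imread("pics/side0.png")
def crop(im,u,v,h=20,k=6): return cv2.resize(im[v-h:v+h,u-h:u+h],None,fx=k,fy=k,interpolation=cv2.INTER_CUBIC)
a=np.hstack([crop(t,u,v) for u,v in((183,203),(312,227),(445,243))])
b=np.hstack([crop(s,u,v) for u,v in((293,155),(296,193),(309,280))])
im=np.vstack([a,b])
for x in range(0,720,60):
  for y in range(0,480,60): cv2.circle(im,(x,y),1,(0,0,255),-1)
cv2.imwrite("pics/c.png",im)
```

```text
(no output)
```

View pics/c.png

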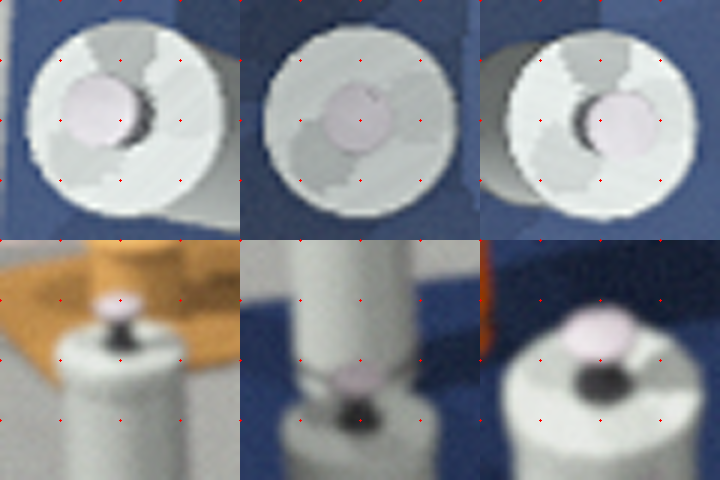

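```bash
cat > h.py <<'E'
from bench import r, viewer
import cv2,numpy as np
def cam(n):
    c=viewer.calibration(n);K=c["camera_matrix"];R=cv2.Rodrigues(np.array(c["rvec"]))[0];return K,R,np.array(c["tvec"]).reshape(3)
def P(n): K,R,t=cam(n);return K@np.c_[R,t]
def ray(n,u,v):
    K,R,t=cam(n);return -R.T@t, R.T@np.linalg.solve(K,[u,v,1.])
def onz(n,u,v,z): c,d=ray(n,u,v);return c+d*(z-c[2])/d[2]
def proj(n,p):
    q=P(n)@np.r_[p,1];return q[:2]/q[2]
E
python3 - <<'E'
from h import *
o=lambda x:(x+.5)/6-.5
T=[(163+o(99),183+o(109)),(292+o(119),207+o(118)),(425+o(142),223+o(125))]
L=[(163+o(125),183+o(118)),(292+o(120),207+o(121)),(425+o(121),223+o(125))]
S=[(273+o(118),135+o(65)),(276+o(120),173+o(138)),(289+o(120),260+o(93))]
for t,l,s in zip(T,L,S):
    X=cv2.triangulatePoints(P("top"),P("side"),np.array(t).reshape(2,1),np.array(s).reshape(2,1)).ravel();X=X[:3]/X[3]
    print("tri",X.round(1),"res",(proj("top",X)-t).round(2),(proj("side",X)-s).round(2))
    for z in(119,144,169): print(z,onz("top",*t,z).round(1),"lid",onz("top",*l,z-24).round(1),"side miss px",(proj("side",onz("top",*t,z))-s).round(1))
E
```

```text
tri [583.9 273.7 164.8] res [-0.11  0.67] [ 0.36 -0.04]
119 [589.7 290.4 119. ] lid [589.2 290.   95. ] side miss px [ 2.  11.8]
144 [587.2 281.2 144. ] lid [586.8 281.1 120. ] side miss px [1.3 5.4]
169 [584.7 272.  169. ] lid [584.4 272.2 145. ] side miss px [ 0.7 -1.2]
tri [542.9  21.2 139.6] res [-0.02  0.12] [ 0.08 -0.01]
119 [544.   21.7 119. ] lid [544.  22.  95.] side miss px [0.8 7.1]
144 [542.9  21.  144. ] lid [543.   21.4 120. ] side miss px [ 0.  -1.5]
169 [541.9  20.3 169. ] lid [541.9  20.7 145. ] side miss px [ -0.8 -10.4]
tri [ 515.  -251.4  115.9] res [-0.07  0.39] [ 0.33 -0.04]
119 [ 515.8 -250.6  119. ] lid [ 515.8 -251.1   95. ] side miss px [ 0.6 -1.6]
144 [ 515.6 -242.7  144. ] lid [ 515.6 -243.4  120. ] side miss px [ -0.8 -14.4]
169 [ 515.5 -234.8  169. ] lid [ 515.5 -235.7  145. ] side miss px [ -2.1 -27.4]
```

Every height matches its label within about 4 mm: short mould (516,-251), middle (543,21), tall (584.6,272). I'll close the fingers and travel to above the short one.

carry_out([
  [[0,18,-9,0,0,0,0],[0,62,-31,0,0,0,0],[0,114,-57,0,0,0,0],[0,166,-84,0,0,0,0],[0,212,-107,0,0,0,0]],
], grip_force=20)

```text
time: 0.72
tool_pos: [344.1, -410.6, 250.2]
tcp_rot: [-180.0, -0.0, 16.4]
ft_force: [-0.1, 0.3, -0.3]
finger_gap: 0.0
```

carry_out([
  [[0,50,-25,0,0,0,0],[0,100,-50,0,0,0,0],[0,150,-76,0,0,0,0],[0,190,-96,0,0,0,0],[0,212,-107,0,0,0,0]],
])

```text
time: 1.35
tool_pos: [517.1, -247.5, 250.0]
tcp_rot: [-180.0, -0.0, 16.5]
ft_force: [0.7, -0.6, -0.2]
finger_gap: -0.4
```

carry_out([
  [[0,0,0,15,0,0,0],[0,0,0,40,0,0,0],[0,0,0,62,0,0,0],[0,0,0,72,0,0,0],[0,0,0,72,0,0,0]],
])

```text
time: 1.98
tool_pos: [514.7, -250.6, 177.2]
tcp_rot: [-179.9, 0.1, 16.3]
ft_force: [0.4, -0.4, 0.5]
finger_gap: -0.2
```

Run:
```python
from h import *
s=r.sense();print(s["time"],s["tool_pos"],s["tcp_rot"],s["ft_force"],s["finger_gap"])
t=viewer.snapshot("top")[:,:,::-1];d=viewer.snapshot("side")[:,:,::-1]
f=lambda i,u,v:cv2.resize(i[v-40:v+40,u-40:u+40],(400,400),interpolation=cv2.INTER_CUBIC)
cv2.imwrite("pics/s1.png",np.hstack([f(t,445,243),f(d,309,267)]))
```

```text
1.975 [ 514.65148261 -250.62748082  177.18388868] [-1.79908219e+02  8.54402582e-02  1.63438740e+01] [ 0.40106721 -0.43450557  0.522909  ] -0.2380469253109974
```

View pics/s1.png

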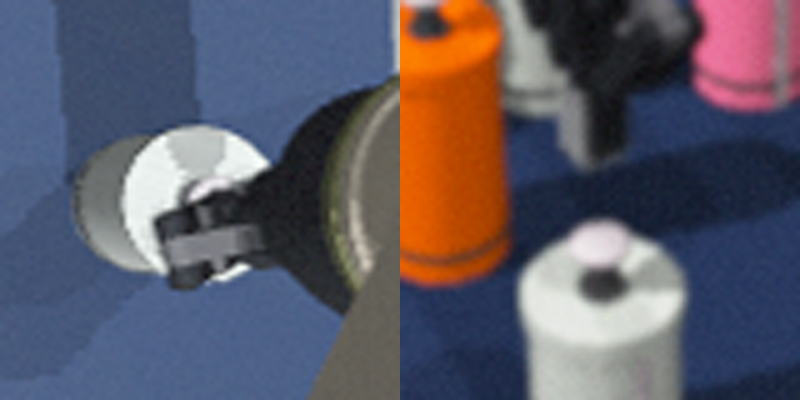

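The closed fingertips are above the short mould's button: tip at about side pixel (308,258), button at (309,275). That agrees with the numbers, so I'll descend slowly.

carry_out([
  [[0,0,0,10,0,0,0],[0,0,0,20,0,0,0],[0,0,0,26,0,0,0],[0,0,0,30,0,0,0],[0,0,0,32,0,0,0]],
])

```text
time: 2.7
tool_pos: [515.6, -250.7, 146.0]
tcp_rot: [-180.0, 0.0, 16.4]
ft_force: [0.1, 0.2, -0.0]
finger_gap: 0.0
```

carry_out([
  [[0,0,0,2,0,0,0],[0,0,0,4,0,0,0],[0,0,0,6,0,0,0],[0,0,0,8,0,0,0],[0,0,0,10,0,0,0]],
])

```text
time: 3.32
tool_pos: [515.7, -250.9, 136.4]
tcp_rot: [180.0, -0.0, 16.4]
ft_force: [-1.2, 0.1, 2.2]
finger_gap: -0.0
```

carry_out([
  [[0,0,0,2,0,0,0],[0,0,0,4,0,0,0],[0,0,0,6,0,0,0],[0,0,0,7.5,0,0,0],[0,0,0,9,0,0,0]],
])

```text
time: 3.95
tool_pos: [515.7, -250.8, 127.2]
tcp_rot: [180.0, -0.0, 16.4]
ft_force: [0.2, 0.8, 2.8]
finger_gap: 0.1
```

carry_out([
  [[0,0,0,1,0,0,0],[0,0,0,1.5,0,0,0],[0,0,0,2,0,0,0]],
])

```text
time: 4.32
tool_pos: [515.7, -250.8, 125.5]
tcp_rot: [180.0, -0.0, 16.4]
ft_force: [-1.2, 0.6, 4.4]
finger_gap: -0.1
```

carry_out([
  [[0,0,0,0.7,0,0,0],[0,0,0,0.7,0,0,0],[0,0,0,0.7,0,0,0]],
])

```text
time: 4.7
tool_pos: [515.7, -250.9, 124.9]
tcp_rot: [180.0, -0.0, 16.4]
ft_force: [-0.6, 1.1, 5.8]
finger_gap: 0.2
```

5.8 N at 13 mm down, so the short vent is set. Now I'll lift and go to the middle mould, shifting (103,-253) in tool axes.

carry_out([
  [[0,0,0,-4,0,0,0],[0,0,0,-25,0,0,0],[0,0,0,-65,0,0,0],[0,0,0,-105,0,0,0],[0,0,0,-125,0,0,0]],
])

```text
time: 5.32
tool_pos: [516.3, -251.2, 252.0]
tcp_rot: [179.9, -0.1, 16.4]
ft_force: [0.9, 0.0, -0.5]
finger_gap: -0.0
```

carry_out([
  [[0,10,-25,0,0,0,0],[0,30,-74,0,0,0,0],[0,51,-125,0,0,0,0],[0,72,-177,0,0,0,0],[0,91,-224,0,0,0,0]],
])

```text
time: 5.95
tool_pos: [539.3, -8.3, 248.4]
tcp_rot: [-180.0, 0.1, 16.4]
ft_force: [0.8, 0.3, -0.1]
finger_gap: 0.3
```

carry_out([
  [[0,10,-24,0,0,0,0],[0,12,-29,0,0,0,0],[0,12,-29,20,0,0,0],[0,12,-29,40,0,0,0],[0,12,-29,45,0,0,0]],
])

```text
time: 6.58
tool_pos: [541.4, 20.0, 201.1]
tcp_rot: [-179.9, 0.3, 16.3]
ft_force: [0.2, 0.3, 0.4]
finger_gap: 0.2
```

Run:
```python
from h import *
s=r.sense();print(s["time"],s["tool_pos"],s["tcp_rot"],s["ft_force"],s["finger_gap"])
t=viewer.snapshot("top")[:,:,::-1];d=viewer.snapshot("side")[:,:,::-1]
f=lambda i,u,v:cv2.resize(i[v-40:v+40,u-40:u+40],(260,260),interpolation=cv2.INTER_CUBIC)
cv2.imwrite("pics/s2.png",np.hstack([f(t,312,227),f(d,296,189),f(d,309,277)]))
p=s["tool_pos"];print(proj("side",p-[0,0,19]),proj("side",[543,21.2,144]))
```

```text
6.575 [541.37800748  20.00883525 201.10189225] [-179.91302415    0.2761648    16.28870621] [0.21766588 0.34685765 0.38989898] 0.1855425570403825
[294.35440949 180.4346653 ] [295.62727869 194.0128643 ]
```

View pics/s2.png

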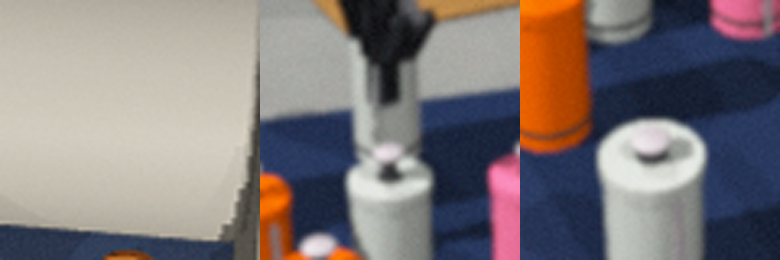

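The short mould's button is clearly down (third panel). The fingertip is right above the middle mould's button.

carry_out([
  [[0,0,0,12,0,0,0],[0,0,0,24,0,0,0],[0,0,0,31,0,0,0],[0,0,0,34,0,0,0],[0,0,0,36,0,0,0]],
])

```text
time: 7.3
tool_pos: [543.2, 21.0, 168.6]
tcp_rot: [180.0, -0.0, 16.4]
ft_force: [0.3, -0.1, -0.2]
finger_gap: -0.3
```

carry_out([
  [[0,0,0,2,0,0,0],[0,0,0,4,0,0,0],[0,0,0,6,0,0,0],[0,0,0,8,0,0,0],[0,0,0,10,0,0,0]],
])

```text
time: 7.92
tool_pos: [543.3, 21.0, 158.8]
tcp_rot: [180.0, -0.0, 16.4]
ft_force: [-0.5, 0.1, 1.8]
finger_gap: 0.2
```

carry_out([
  [[0,0,0,2,0,0,0],[0,0,0,4,0,0,0],[0,0,0,5.5,0,0,0],[0,0,0,6.5,0,0,0],[0,0,0,7,0,0,0]],
])

```text
time: 8.55
tool_pos: [543.3, 20.9, 151.6]
tcp_rot: [180.0, -0.0, 16.4]
ft_force: [1.7, 0.4, 2.4]
finger_gap: -0.0
```

carry_out([
  [[0,0,0,1,0,0,0],[0,0,0,1.7,0,0,0],[0,0,0,1.7,0,0,0],[0,0,0,1.7,0,0,0]],
])

```text
time: 9.05
tool_pos: [543.3, 21.0, 150.2]
tcp_rot: [180.0, -0.0, 16.4]
ft_force: [-0.5, 0.7, 4.3]
finger_gap: -0.4
```

carry_out([
  [[0,0,0,0.5,0,0,0],[0,0,0,0.5,0,0,0],[0,0,0,0.5,0,0,0]],
])

```text
time: 9.43
tool_pos: [543.3, 21.0, 149.8]
tcp_rot: [180.0, -0.0, 16.4]
ft_force: [-1.7, -0.0, 6.5]
finger_gap: 0.3
```

The middle vent is set (13.2 mm, about 6 N). Next is the tall mould.

carry_out([
  [[0,0,0,-4,0,0,0],[0,0,0,-25,0,0,0],[0,0,0,-60,0,0,0],[0,0,0,-90,0,0,0],[0,0,0,-101,0,0,0]],
])

```text
time: 10.05
tool_pos: [543.8, 20.9, 252.2]
tcp_rot: [180.0, -0.1, 16.4]
ft_force: [0.2, -0.1, -0.8]
finger_gap: -0.0
```

carry_out([
  [[0,11,-23,0,0,0,0],[0,33,-69,0,0,0,0],[0,56,-116,0,0,0,0],[0,79,-164,0,0,0,0],[0,98,-204,0,0,0,0]],
])

```text
time: 10.68
tool_pos: [579.0, 246.1, 248.6]
tcp_rot: [-180.0, 0.1, 16.4]
ft_force: [1.0, -0.7, 0.2]
finger_gap: 0.2
```

carry_out([
  [[0,10,-20,0,0,0,0],[0,12.5,-25,0,0,0,0],[0,12.5,-25,10,0,0,0],[0,12.5,-25,25,0,0,0],[0,12.5,-25,25,0,0,0]],
])

```text
time: 11.3
tool_pos: [583.4, 270.3, 222.5]
tcp_rot: [180.0, 0.2, 16.3]
ft_force: [-1.0, -1.2, -0.6]
finger_gap: 0.3
```

Run:
```python
from h import *
s=r.sense();print(s["time"],s["tool_pos"],s["tcp_rot"],s["ft_force"],s["finger_gap"])
t=viewer.snapshot("top")[:,:,::-1];d=viewer.snapshot("side")[:,:,::-1]
f=lambda i,u,v:cv2.resize(i[v-40:v+40,u-40:u+40],(260,260),interpolation=cv2.INTER_CUBIC)
cv2.imwrite("pics/s3.png",np.hstack([f(t,180,202),f(d,293,149),f(d,296,193)]))
```

```text
11.3 [583.44804852 270.32813028 222.54559268] [179.9767627    0.24641673  16.30275385] [-0.96066961 -1.16588266 -0.63566381] 0.2896314036066134
```

View pics/s3.png

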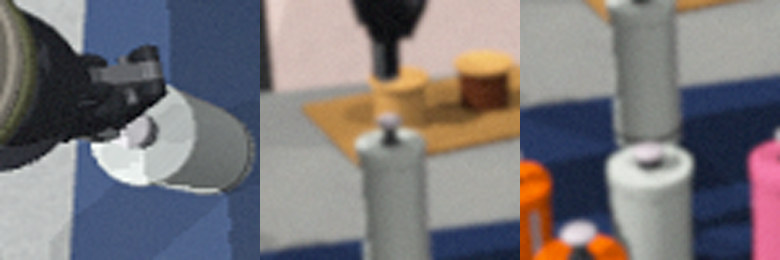

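The middle button is down, and the tip is above the tall mould's button.

carry_out([
  [[0,0,0,10,0,0,0],[0,0,0,20,0,0,0],[0,0,0,27,0,0,0],[0,0,0,31,0,0,0],[0,0,0,33,0,0,0]],
])

```text
time: 12.02
tool_pos: [584.5, 271.8, 192.1]
tcp_rot: [-180.0, 0.0, 16.4]
ft_force: [-0.1, 1.3, -0.3]
finger_gap: -0.3
```

carry_out([
  [[0,0,0,2,0,0,0],[0,0,0,4,0,0,0],[0,0,0,6,0,0,0],[0,0,0,8,0,0,0],[0,0,0,10,0,0,0]],
])

```text
time: 12.65
tool_pos: [584.8, 271.9, 182.6]
tcp_rot: [-180.0, -0.0, 16.4]
ft_force: [-0.4, -0.0, 2.0]
finger_gap: 0.1
```

carry_out([
  [[0,0,0,2,0,0,0],[0,0,0,4,0,0,0],[0,0,0,5.5,0,0,0],[0,0,0,6,0,0,0],[0,0,0,6,0,0,0]],
])

```text
time: 13.28
tool_pos: [584.7, 271.9, 176.5]
tcp_rot: [-180.0, -0.0, 16.4]
ft_force: [-0.1, -0.1, 2.0]
finger_gap: -0.3
```

carry_out([
  [[0,0,0,0.8,0,0,0],[0,0,0,1.5,0,0,0],[0,0,0,1.7,0,0,0],[0,0,0,1.7,0,0,0]],
])

```text
time: 13.78
tool_pos: [584.8, 271.9, 175.1]
tcp_rot: [-180.0, -0.0, 16.4]
ft_force: [-0.1, 0.1, 5.3]
finger_gap: 0.1
```

carry_out([
  [[0,0,0,0.4,0,0,0],[0,0,0,0.4,0,0,0],[0,0,0,0.4,0,0,0]],
])

```text
time: 14.15
tool_pos: [584.8, 271.9, 174.8]
tcp_rot: [-180.0, -0.0, 16.4]
ft_force: [-0.1, 0.5, 5.4]
finger_gap: 0.2
```

carry_out([
  [[0,0,0,-4,0,0,0],[0,0,0,-20,0,0,0],[0,0,0,-45,0,0,0],[0,0,0,-75,0,0,0],[0,0,0,-90,0,0,0]],
])

```text
time: 14.78
tool_pos: [585.2, 272.0, 267.0]
tcp_rot: [-180.0, -0.2, 16.4]
ft_force: [0.2, -0.2, 0.5]
finger_gap: 0.0
```

carry_out([
  [[0,-30,0,0,0,0,0],[0,-70,0,0,0,0,0],[0,-110,0,0,0,0,0],[0,-130,0,0,0,0,0],[0,-130,0,0,0,0,0]],
])

```text
time: 15.4
tool_pos: [459.0, 235.0, 264.4]
tcp_rot: [-180.0, 0.0, 16.4]
ft_force: [1.0, 1.2, 0.3]
finger_gap: -0.2
```

Run:
```python
from h import *
s=r.sense();print(s["time"],s["tool_pos"],s["ft_force"])
t=viewer.snapshot("top")[:,:,::-1];d=viewer.snapshot("side")[:,:,::-1]
f=lambda i,u,v:cv2.resize(i[v-20:v+20,u-20:u+20],(260,260),interpolation=cv2.INTER_CUBIC)
cv2.imwrite("pics/s4.png",np.vstack([np.hstack([f(d,293,155),f(d,296,193),f(d,309,280)]),cv2.resize(t[100:320,140:500],(780,330))[:330]]))
```

```text
15.4 [458.9780553  235.01889854 264.40346448] [1.00273095 1.24999503 0.29102227]
```

View pics/s4.png

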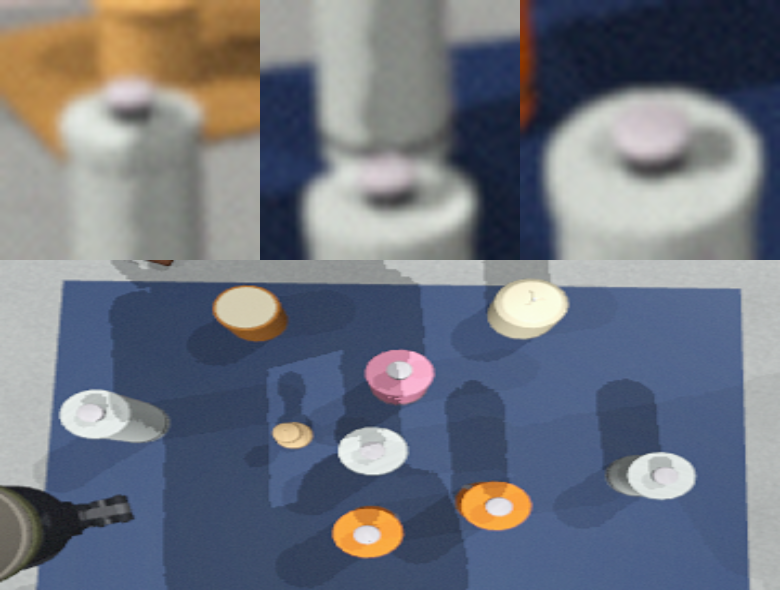

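All three buttons sit low, and the moulds and bystanders are where they were. The arm is clear of everything.

```bash
python3 -c "
from bench import r
print(r.hand_in())"
```

```text
the job is handed in; nothing more can be done
None
```

I pressed all three vents fully down with the closed fingertips: short mould first, then middle, then tall. I then moved the arm clear and handed the job in at about 15.5 s of the 50 s allowed.

- **Presses:** each plunger head went down about 13 mm at roughly 16 mm/s. The final forces were 5.8 N (short), 6.5 N (middle) and 5.4 N (tall). The middle reading is slightly over the 5 to 6 N guide, but the force readings carry about 1 N of noise. All are well below the 11 N at which the head goes hard.
- **Last pictures:** all three buttons sit low. By eye, the moulds, candle, jar and stamp stand where they were; I did not re-measure their positions at the end.
- **Disagreements:** two-camera height estimates of the buttons came out 3 to 4 mm below nominal, because the side view catches the edge of the head. The press forces matched the nominal heights.

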